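Open the hanging pill canister

ROBOT

A 6-joint arm with a two-finger parallel gripper is mounted at the origin on the work surface. World frame = base frame: x ahead of the robot, y to its left, z up, the work surface at z = 0. Lengths are in m, angles in rad, forces in N, time in s.
With the tool pointing down it reaches from about 0.3 to 0.875 m from the base axis. Payload 6.4 kg.
Tool frame: the origin (TCP) lies midway between the tips of the shut fingers; the grasp point (between the pads) lies 19 mm behind it (ctrl.hold_point_z is the distance from the TCP to the grasp point, in m); z points along the fingers, y is the line along which they close (so a half turn about z gives the same grasp; the last joint's range is limited). The gripper opens to 85 mm and grips with 20 to 120 N. Pads are 22 mm wide; open, the fingers measure 114 mm over their backs; the gripper's body (76 mm by 85 mm) begins 54 mm behind the grasp point. The pads swing forward as they close: fully open they stand 13 mm farther back than shut.
Start: joints at [1.05, 0.181, 1.607, -0, 1.354, -0.206], TCP at [0.178, 0.547, 0.231] pointing down, gripper open.
Joint ranges: [-2.99, 2.99], [-0.89, 2.07], [0.3, 2.58], [-1.14, 4.28], [0, 2.63], [-3.12, 3.12]. Speed limits (rad/s): [2.57, 2.57, 3.01, 3.14, 3.14, 3.14].

INTERFACE

Orientations are given as a unit quaternion [w, x, y, z].
In Python, from bench import ctrl gives the robot as it stands.
- The arm moves only by the tool carry_out, never from a script. Its argument "plan" is text: rows parted by semicolons, each of 6 numbers parted by spaces: the shift along the tool's x, y, z as a fraction of full scale, then the turn, a rotation vector about the tool's x, y, z as a fraction of full scale. A call has exactly 8 rows; each row shifts and turns the commanded pose from where the row before left it, along the tool's axes as they then stand; what a row does not reach is not made up. Full scale, the value 1, is 40 mm for a shift and 0.1 rad for a turn. A row lasts 1/12 s, in which the tool goes at most 41.7 mm and 7.16 degrees, less where a joint would pass 70% of its speed; a pose out of reach is approached as far as the arm can. A call with a number of a shift or a turn outside -1 to 1 is refused whole. A call with a gripper value outside its range is refused whole. "claw" is the gripper's target within -1 to 1 (shut at 1, half-way at 0, fully open at -1), set as the call begins (left out, the last holds). The fingers move at their own pace and stop on an object; the grip force is fixed at half the most. Time passes only in rows, so rows that do not move let the fingers close, or fill a call up. It gives the time, the measured TCP pose, the force, the opening and the grip force at its end, in the units of the state.
- ctrl.get_obs(): the state, without advancing time (a new reading comes with each control period).
- ctrl.camera(name): name is "scene" or "top"; returns a dict with "pixels" (400x640x3 uint8, red, green, blue), "mtx" (3x3 intrinsics, pixels), "k1" (the pictures are not rectified: a ray, as slopes to the right and down, at radius r is drawn at 1 + k1 r^2 times it, then the intrinsics apply), "R" (3x3) and "t" (3): a world point X has camera coordinates R X + t. Camera axes: x right, y down, z forward; pixel columns grow to the right and rows downward; lengths in m; the calibration is good to about 2 mm. A picture is of the moment at which its call begins. There is no depth.
- ctrl.hand_in(): hands the job in; it is judged then, once.
The state is a dict: "time_s": time; "q": joint angles; "dq": joint speeds; "joint_efforts": joint torques, N m; "eef_pos": TCP position; "eef_rot": TCP orientation; "wrist_force": force on the tool from outside, world axes, zero at the start; "torque": the same for the moment, N m; "opening": opening from 0.0 (shut) to 1.0 (fully open); "grasp_force": force on a finger pad.
Only numpy, scipy, OpenCV 4.12 (cv2) and the standard library are available. Lean on these libraries where they do the work, as an engineer would, in place of code of your own. Each camera call takes 0.05 s, during which the arm holds its last target. There are 200 camera calls.

TASK

Lift the aluminium pill canister up off its peg, keeping it upright, and stand it fully down in the square well of the wooden block, which braces it against turning. There unscrew its tight blue cap anticlockwise (about a quarter turn), stop turning when the threads let go, lift the cap straight up and finish still gripping it level, about two to three centimetres above where it sat, over the open neck and clear of it, with the canister left standing in the well. Leave the mug, the thermometer case, the massager and the glasses clip stand where they are.

Things in the scene. Friction and masses are not known exactly. Their poses are not given: they have to be found in the camera images.
- cap_center (a point): centre of the blue ribbed round screw cap, 50 mm across, 26 mm high (top 13 mm above this point); white stripe on top towards its -x; z is its axis. Screwed on, it lies 67.5 mm above the canister's underside and can carry the whole canister (0.2 kg, 1 mm play). Unscrewed it lifts straight off, clearing the neck after 14 mm; it need not rise while turning.
- canister_base (a point): centre of the underside of the aluminium canister: body 44 mm square up to 40 mm, sides along x and y, then round, 42 mm across, up to the cap (54 to 81 mm). At its back (+x) a dark hook-shaped clip, 26 mm wide, reaches 33.5 mm out, 24 to 40 mm up. It hangs by it on the peg, underside 45 mm above the table, a few degrees out of plumb; free once raised 15 mm.
- canister_mouth (a point): centre of the canister's neck rim (neck 34 mm across), under the cap, 68 mm above the canister's underside, on its axis.
- seal (a joint): stiff, slick inner seal in the neck, turned by the cap (play 0.1 rad): 0 shut, grows as the cap turns anticlockwise (from above) relative to the canister, rad; takes 0.18 N m, stays where left. Threads let go at about 1.1; from about 1.8 the cap catches again; best to lift at 1.3 to 1.6; above 1.95 is too far (stop at 2.1).
- stand: fixed hanger stand: black foot 110 x 100 x 12 mm, origin on the table under the peg; the peg is a flat upright red plate, 36 mm wide along y, 6 mm thick along x, top 81 mm above the table. The canister hangs on its -x side, axis about 25 mm from the plate, its own x along the stand's x.
- well_floor (a point): centre of the floor of the square well in the fixed dark wooden block (110 x 110 x 28 mm). The floor is 10 mm above the table, the well 18 mm deep and 49 x 49 mm, its sides along x and y, cork-lined, mouth chamfered 4 mm. The 44 mm square canister fits at any of four quarter turns; its clip stays above the block.
- mug: blue ceramic mug, 82 mm across, 92 mm high, handle to its +y; bystander. Origin at the centre of the underside.
- thermo: white thermometer case, 150 x 34 x 20 mm, long along x; bystander. Origin at the centre of the underside.
- massager: wooden back massager, about 180 mm long along x, 110 mm wide at the rollers (+x end), 40 mm high; bystander. Origin on the table under its middle.
- clip_stand: white plastic clip stand for glasses, foot 75 x 90 mm, 110 mm high, green clip; bystander. Origin at the centre of the underside.
Things that resemble listed ones, but are neither listed nor needed, are in the scene too. Of the things shaped like the part that bears canister_base, the aluminium one is meant.

How it is judged:
On the way, in this order (a step that is already met when the one before it is completed fails the run):
1. the canister is lifted up off the peg, free of the stand (z of canister_base in the frame of stand above 0.06 m and contact force between canister and stand below 0.05 N), for 0.1 s.
2. the canister stands fully down in the square well, its cap still screwed shut (horizontal distance between canister_base and well_floor below 0.008 m and z of canister_base in the frame of well_floor below 0.004 m and angle between canister_base's own z axis and vertical below 0.12 rad and value of joint seal below 0.35 rad), for 0.2 s.
3. the cap is unscrewed while the canister stays in the well (horizontal distance between canister_base and well_floor below 0.008 m and z of canister_base in the frame of well_floor below 0.004 m and angle between canister_base's own z axis and vertical below 0.12 rad and value of joint seal above 0.9 rad), for 0.05 s.
At the end, for the whole second after the job is handed in: Canister down in the well (within 4 mm of its floor, 8 mm of its centre, tilt under 0.12 rad), seal at 0.9 to 1.95 rad; the still cap is gripped 15 to 55 mm above its screwed-on height, within 20 mm of the neck's axis, tilt under 0.3 rad, off the canister (all of step 3 and value of joint seal below 1.95 rad and z of cap_center in the frame of canister_base between 0.0825 and 0.1225 m and horizontal distance between cap_center and canister_mouth below 0.02 m and angle between cap_center's own z axis and vertical below 0.3 rad and contact force between the fingers and cap above 1 N and contact force between cap and canister below 0.05 N and linear speed of cap below 0.03 m/s); the arm keeps its last pose, push and grip.
It fails at once if the mug, thermometer case, massager or clip stand is moved by more than 30 mm (distance of any of mug, thermo, massager, clip_stand from where it was at the start of the episode above 0.03 m).
It fails at once if the canister is tipped by more than 0.6 rad (angle between canister_base's own z axis and vertical above 0.6 rad).
It fails at once if the cap is turned far past the point where the threads let go (value of joint seal above 1.95 rad).
It also fails if it takes over 56 s, if anything falls off the work surface, if the arm or the gripper's body presses on something with over 40 N, if the wrist force passes 120 N, or if a joint passes its speed limit or range.

## Working session

There is one attempt and no reset: what is moved stays moved. The work goes in short steps, Python scripts to look and compute and a tool call to move; the robot and the scene stay as the last step left them, time stands still between calls to the robot, and variables do not carry over. Pictures are saved under pics/ and viewed, at most 10 in all, crops included, and the job is handed in when it is done.

Besides the shell and the picture viewer there is one more tool, called as name(argument=value, ...) on one line, values as JSON. carry_out: Moves the arm, as the interface text tells. Shift numbers are shares of 40 mm and turn numbers shares of 0.1 rad, none past 1 either way. Its arguments: {"type":"object","properties":{"plan":{"type":"string"},"claw":{"type":"number"}},"required":["plan"]}

```bash
mkdir -p pics && cat > h.py <<'E'
import numpy as np, cv2
from bench import ctrl
def ray(c,u,v):
    K=np.array(c["mtx"]);k=c["k1"];R=np.array(c["R"]);t=np.array(c["t"])
    p=cv2.undistortPoints(np.array([[[u,v]]],float),K,np.array([k,0,0,0.]))[0,0]
    return -R.T@t, R.T@np.array([p[0],p[1],1.])
def onz(c,u,v,z):
    o,d=ray(c,u,v); return o+d*(z-o[2])/d[2]
def proj(c,X):
    R=np.array(c["R"]);return cv2.projectPoints(np.array(X,float).reshape(-1,1,3),cv2.Rodrigues(R)[0],np.array(c["t"],float),np.array(c["mtx"]),np.array([c["k1"],0,0,0.]))[0][:,0]
def tri(c1,p1,c2,p2):
    o1,d1=ray(c1,*p1);o2,d2=ray(c2,*p2)
    s=np.linalg.lstsq(np.c_[d1,-d2],o2-o1,rcond=None)[0]
    a,b=o1+s[0]*d1,o2+s[1]*d2
    return (a+b)/2,np.linalg.norm(a-b)
def save(c,n): cv2.imwrite("pics/"+n,c["pixels"][:,:,::-1])
E
python3 - <<'E'
from h import *
import pickle
cs={n:ctrl.camera(n) for n in("scene","top")}
pickle.dump(cs,open("c0.pkl","wb"))
for n,c in cs.items(): save(c,n+"0.png"); R=np.array(c["R"]);print(n,-R.T@np.array(c["t"]),R[2],c["mtx"],c["k1"])
print(ctrl.get_obs(),ctrl.hold_point_z)
E
```

```text
scene [ 1.39453082 -0.04534556  0.89374597] [-0.71493405  0.03564883 -0.69828251] [[479.88293774   0.         308.87867384]
 [  0.         479.88293774 194.42022125]
 [  0.           0.           1.        ]] 0.0486451784477445
top [0.48688482 0.00843387 1.25596829] [ 0.08194679 -0.01921453 -0.99645147] [[401.47158919   0.         323.71434447]
 [  0.         401.47158919 203.01560467]
 [  0.           0.           1.        ]] -0.04392805172089903
{'time_s': 0.1, 'q': array([ 1.04965347e+00,  1.81488392e-01,  1.60788635e+00, -2.05490319e-05,
        1.35383483e+00, -2.06240780e-01]), 'dq': array([ 0.00205324, -0.00170583, -0.00227711, -0.00222281, -0.00037649,
        0.00184344]), 'joint_efforts': array([ 4.78022121e-04, -4.45875728e+01, -3.52239168e+01, -2.02399538e-04,
        4.10213790e-03,  1.20062987e-05]), 'eef_pos': array([0.17779416, 0.5462969 , 0.23047256]), 'eef_rot': array([-2.78213437e-04,  1.56799043e-01,  9.87630197e-01, -7.59142075e-04]), 'wrist_force': array([ 0.42124563, -0.31221167,  0.25458986]), 'torque': array([ 0.01519386,  0.02934187, -0.0543623 ]), 'grasp_force': 0.0, 'opening': 1.0004624689193455} 0.0187
```

View pics/scene0.png

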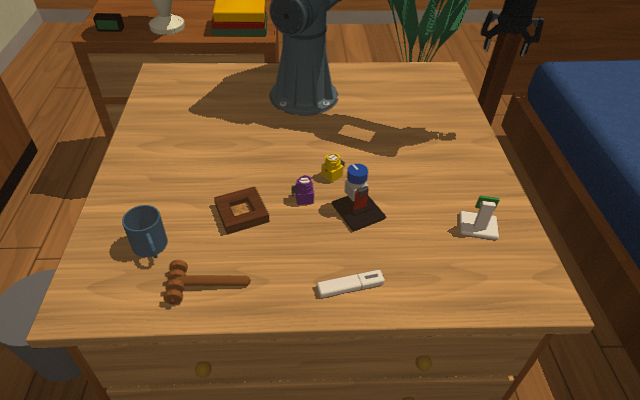

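View pics/top0.png

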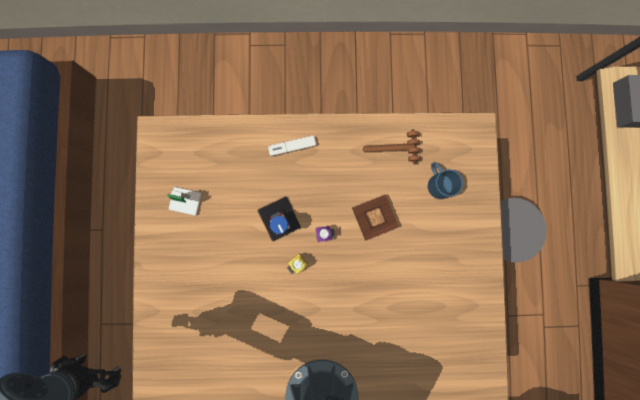

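Candidates for the canister are the blue-capped one on the black stand (scene (357,175), top (279,225)), the purple lookalike (scene (305,190)) and the yellow one (scene (332,167)). The blue-capped aluminium one on the red peg matches. I'll check it in a crop and measure.

```bash
python3 - <<'E'
from h import *
import pickle
cs=pickle.load(open("c0.pkl","rb"))
def cr(n,x,y,w,h,s): return cv2.resize(cs[n]["pixels"][y:y+h,x:x+w,::-1],None,fx=s,fy=s,interpolation=cv2.INTER_CUBIC)
a=cr("top",250,185,160,70,5); b=cr("scene",205,145,200,90,4)
cv2.imwrite("pics/crop0.png",np.vstack([a[:240],b[:]]) if False else np.vstack([a,b[:250]]))
def big(m,roi):
    x,y,w,h=roi; z=np.zeros_like(m); z[y:y+h,x:x+w]=m[y:y+h,x:x+w]
    cc=cv2.findContours(z,cv2.RETR_EXTERNAL,cv2.CHAIN_APPROX_NONE)[0]
    return max(cc,key=cv2.contourArea)
def rect(c,cn,z):
    P=np.array([onz(c,*p,z)[:2] for p in cn[:,0]])
    return cv2.minAreaRect((P*1000).astype(np.float32))
hsv={n:cv2.cvtColor(c["pixels"],cv2.COLOR_RGB2HSV) for n,c in cs.items()}
T=cs["top"];S=cs["scene"]
for n in cs:
    h=hsv[n]
    for nm,(x,y) in {"wood":((365,205) if n=="top" else (222,208)),"foot":((272,212) if n=="top" else (372,212)),"cap":((274,228) if n=="top" else (357,178))}.items(): print(n,nm,h[y,x])
blue={n:cv2.inRange(hsv[n],(105,150,40),(125,255,255)) for n in cs}
ct=big(blue["top"],(255,200,45,45)); cS=big(blue["scene"],(335,155,45,40))
print("cap top rect z.12",rect(T,ct,.124), cv2.boundingRect(ct)); print(cv2.boundingRect(cS))
mt=cv2.moments(ct);ms=cv2.moments(cS)
p1=(mt['m10']/mt['m00'],mt['m01']/mt['m00']);p2=(ms['m10']/ms['m00'],ms['m01']/ms['m00'])
print(p1,p2,tri(T,p1,S,p2), "onz",onz(T,*p1,.118))
v=hsv["top"][:,:,2]
foot=cv2.inRange(hsv["top"],(0,0,0),(179,255,60)); cn=big(foot,(250,190,55,55)); print("foot",rect(T,cn,.012))
wd=cv2.inRange(hsv["top"],(0,100,20),(20,255,115)); wd=cv2.inRange(hsv["top"],(0,100,20),(20,255,115))
cn=big(wd,(345,185,65,60)); print("block",rect(T,cn,.028))
E
```

```text
scene wood [ 11 183  99]
scene foot [ 13 110  44]
scene cap [114 120  66]
top wood [ 11 138 105]
top foot [135  11  46]
top cap [109 158 176]
cap top rect z.12 ((520.9985961914062, 114.7276611328125), (47.788604736328125, 42.16921615600586), 89.24723815917969) (270, 217, 18, 16)
(348, 164, 19, 16)
(278.0668859649123, 223.52192982456137) (357.5971731448763, 170.226148409894) (array([0.52374158, 0.1157003 , 0.12288674]), np.float64(0.0005945502167156265)) onz [0.52393038 0.11646141 0.118     ]
foot ((543.7661743164062, 122.88030242919922), (103.67768096923828, 95.17398071289062), 24.79749870300293)
block ((543.6549682617188, -175.67822265625), (104.67865753173828, 118.22322082519531), 20.996929168701172)
```

View pics/crop0.png

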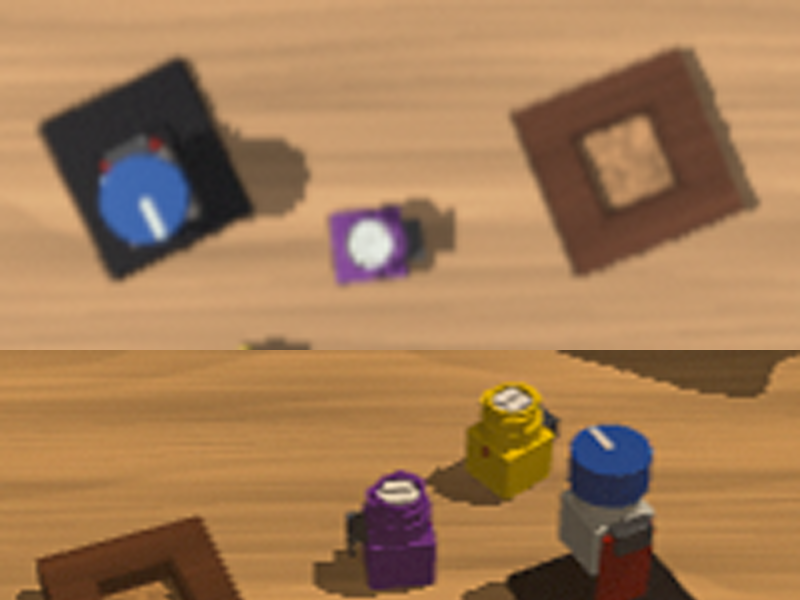

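The crop confirms it: blue cap with a white stripe on a grey body, hooked on the red peg, cap at crop (145,198). The well is at crop (630,160). Next I'll work out the block position and the first moves.

```bash
cat >> h.py <<'E'
from scipy.spatial.transform import Rotation as Ro
def R0():
    o=ctrl.get_obs(); w,x,y,z=o["eef_rot"]; return o,Ro.from_quat([x,y,z,w])
def plan(p,yaw):
    "shift (units of 40mm, current tool axes) and then turn (units of .1 rad) to TCP p, closing-line yaw (rad), pointing down"
    o,r=R0(); sh=r.inv().apply(np.array(p)-o["eef_pos"])/.04
    c,s=np.cos(yaw),np.sin(yaw); T=Ro.from_matrix(np.array([[-s,c,0],[c,s,0],[0,0,-1]]))
    print("shift",sh.round(3),"turn",((r.inv()*T).as_rotvec()/.1).round(3),"q",o["q"].round(2))
E
python3 - <<'E'
from h import *
import pickle
cs=pickle.load(open("c0.pkl","rb"));T=cs["top"]
f=lambda x,y:(250+(x+.5)/5-.5,185+(y+.5)/5-.5)
Q=np.array([onz(T,*f(*p),.028)[:2] for p in [(512,115),(683,48),(750,208),(580,273)]])
print(Q.round(4),Q.mean(0)); e=np.roll(Q,-1,0)-Q; print(np.linalg.norm(e,axis=1),np.degrees(np.arctan2(e[:,1],e[:,0]))%90)
F=np.array([onz(T,*f(*p),.012)[:2] for p in [(40,127),(183,57),(252,212),(117,280)]]);e=np.roll(F,-1,0)-F
print(F.mean(0),np.linalg.norm(e,axis=1),np.degrees(np.arctan2(e[:,1],e[:,0]))%90)
plan([.521,.115,.2],np.radians(24.5))
E
```

```text
[[ 0.5726 -0.1019]
 [ 0.6127 -0.2086]
 [ 0.5134 -0.2473]
 [ 0.4753 -0.1416]] [ 0.54352207 -0.17484589]
[0.11391733 0.10652965 0.11230634 0.1051063 ] [20.59386084 21.30519443 19.85084854 22.19834916]
[0.54334505 0.1229465 ] [0.09851724 0.10555248 0.09298986 0.10622138] [25.5409721  23.42859105 25.98951423 26.42541058]
shift [-11.498  -7.594   0.77 ] turn [-1.600e-02  4.000e-03  8.283e+00] q [ 1.05  0.18  1.61 -0.    1.35 -0.21]
```

carry_out(plan="-0.72 -0.475 0 0 0 0;-0.72 -0.475 0 0 0 0;-0.72 -0.475 0 0 0 0;-0.72 -0.475 0 0 0 0;-0.72 -0.475 0 0 0 0;-0.72 -0.475 0 0 0 0;-0.72 -0.475 0 0 0 0;-0.72 -0.475 0 0 0 0", claw=-1)

```text
time_s: 0.77
eef_pos: [0.3505, 0.3294, 0.231]
eef_rot: [-0.0, 0.157, 0.988, -0.0]
wrist_force: [0.1, -0.2, -0.3]
opening: 0.999
grasp_force: 0.0
```

carry_out(plan="-0.72 -0.475 0 0 0 0;-0.72 -0.475 0 0 0 0;-0.72 -0.475 0 0 0 0;-0.72 -0.475 0 0 0 0;-0.72 -0.475 0 0 0 0;-0.72 -0.475 0 0 0 0;-0.72 -0.475 0 0 0 0;-0.72 -0.475 0 0 0 0")

```text
time_s: 1.43
eef_pos: [0.5226, 0.1135, 0.2309]
eef_rot: [-0.0, 0.157, 0.988, -0.0]
wrist_force: [0.4, -0.7, 0.2]
opening: 0.995
grasp_force: 0.0
```

carry_out(plan="0 0 0 0 0 1;0 0 0 0 0 1;0 0 0 0 0 1;0 0 0 0 0 1;0 0 0 0 0 1;0 0 0 0 0 1;0 0 0 0 0 1;0 0 0 0 0 1")

```text
time_s: 2.1
eef_pos: [0.5217, 0.115, 0.2308]
eef_rot: [-0.0, 0.531, 0.847, -0.0]
wrist_force: [-0.1, 0.2, -0.4]
opening: 0.995
grasp_force: 0.0
```

```bash
python3 - <<'E'
from h import *
plan([.521,.115,.2],np.radians(24.5));plan([.521,.115,.095],np.radians(24.5))
E
```

```text
shift [ 0.008 -0.015  0.77 ] turn [-0.009 -0.004  0.234] q [-0.01  0.09  1.71 -0.    1.34 -0.46]
shift [ 0.007 -0.012  3.395] turn [-0.009 -0.004  0.234] q [-0.01  0.09  1.71 -0.    1.34 -0.46]
```

carry_out(plan="0 0 0.6 0 0 0.23;0 0 0.6 0 0 0;0 0 0.6 0 0 0;0 0 0.5 0 0 0;0 0 0.4 0 0 0;0 0 0.3 0 0 0;0 0 0.2 0 0 0;0 0 0.2 0 0 0")

```text
time_s: 2.77
eef_pos: [0.5221, 0.115, 0.0947]
eef_rot: [-0.0, 0.539, 0.843, -0.0]
wrist_force: [1.3, -0.3, -0.3]
opening: 0.998
grasp_force: 0.0
```

```bash
python3 - <<'E'
from h import *
c=ctrl.camera("scene"); cv2.imwrite("pics/pre.png",cv2.resize(c["pixels"][90:250,260:460,::-1],None,fx=3.5,fy=3.5,interpolation=cv2.INTER_CUBIC))
plan([.521,.115,.095],np.radians(24.5))
E
```

```text
shift [ 0.004 -0.007 -0.038] turn [-0.017 -0.008  0.053] q [-0.01  0.26  1.82 -0.    1.07 -0.44]
```

View pics/pre.png

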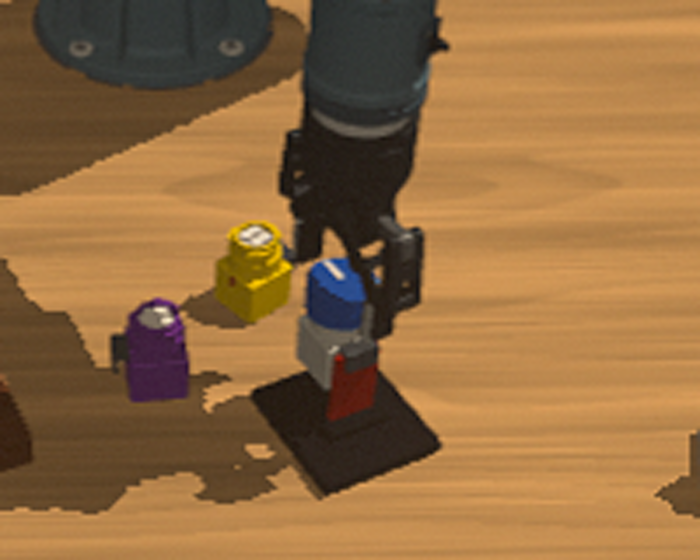

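The view shows the fingers on either side of the blue cap (crop (338,290)), with the front finger above the peg plate. Closing now.

carry_out(plan="0 0 0 0 0 0;0 0 0 0 0 0;0 0 0 0 0 0;0 0 0 0 0 0;0 0 0 0 0 0;0 0 0 0 0 0;0 0 0 0 0 0;0 0 0 0 0 0", claw=1)

```text
time_s: 3.48
eef_pos: [0.523, 0.115, 0.0966]
eef_rot: [0.001, 0.539, 0.843, 0.001]
wrist_force: [-2.5, -0.5, 6.5]
opening: 0.565
grasp_force: 61.3
```

carry_out(plan="0 0 -0.1 0 0 0;0 0 -0.15 0 0 0;0 0 -0.15 0 0 0;0 0 -0.2 0 0 0;0 0 -0.2 0 0 0;0 0 -0.3 0 0 0;0 0 -0.4 0 0 0;0 0 -0.3 0 0 0")

```text
time_s: 4.15
eef_pos: [0.5224, 0.115, 0.1693]
eef_rot: [0.001, 0.539, 0.843, 0.0]
wrist_force: [0.2, 0.1, -2.1]
opening: 0.569
grasp_force: 62.1
```

carry_out(plan="0 0 -0.4 0 0 0;0 0 -0.5 0 0 0;0 0 -0.4 0 0 0;0 0 -0.3 0 0 0;0 0 0 0 0 0;0 0 0 0 0 0;0 0 0 0 0 0;0 0 0 0 0 0")

```text
time_s: 4.82
eef_pos: [0.5212, 0.115, 0.2299]
eef_rot: [-0.001, 0.539, 0.842, -0.001]
wrist_force: [-0.2, -0.7, -2.6]
opening: 0.563
grasp_force: 62.2
```

```bash
python3 - <<'E'
from h import *
c=ctrl.camera("scene"); cv2.imwrite("pics/lift.png",cv2.resize(c["pixels"][90:230,280:440,::-1],None,fx=4.2,fy=4.2,interpolation=cv2.INTER_CUBIC))
plan([.5435,-.175,.15],np.radians(21));print(R0()[0])
E
```

```text
shift [-6.816 -2.533  1.997] turn [-0.023 -0.01   0.665] q [-0.01  0.09  1.71 -0.    1.34 -0.44]
{'time_s': 4.8667, 'q': array([-5.36688640e-03,  9.17372895e-02,  1.70988545e+00, -5.68359422e-06,
        1.34244709e+00, -4.38339845e-01]), 'dq': array([ 8.24579729e-04, -9.26265299e-04, -2.13353905e-03, -1.43169093e-03,
       -1.46053867e-04,  8.95893212e-05]), 'joint_efforts': array([ 1.64980232e-02, -4.11877120e+01, -3.62263441e+01,  3.04989713e-03,
        2.76688632e-03,  5.34174842e-05]), 'eef_pos': array([0.52127105, 0.1150023 , 0.22991766]), 'eef_rot': array([-1.04558143e-03,  5.38714517e-01,  8.42487469e-01, -6.63974944e-04]), 'wrist_force': array([-0.14237478, -0.06078217, -1.60649989]), 'torque': array([-0.03397109, -0.02656098,  0.05950099]), 'grasp_force': 62.19305228325538, 'opening': 0.5659162355460293}
```

View pics/lift.png

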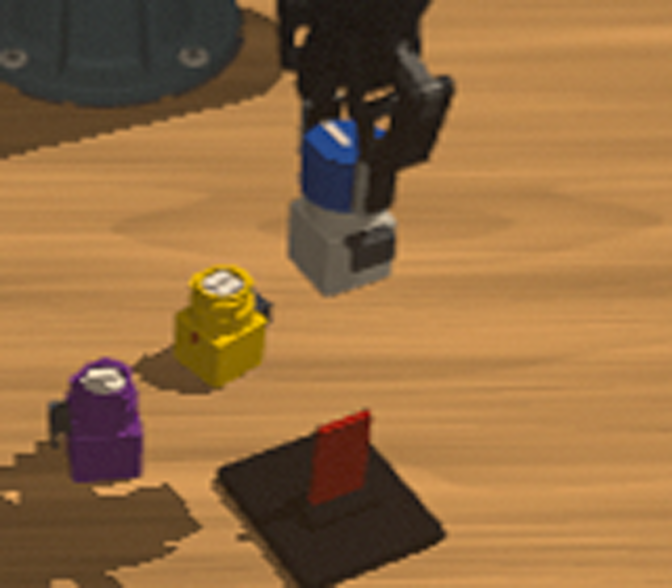

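The canister is off the peg and hanging upright; its body is at crop (345,240). Moving over the block.

carry_out(plan="-0.4 -0.15 0 0 0 0;-0.9 -0.33 0 0 0 0;-1 -0.37 0 0 0 0;-1 -0.37 0 0 0 0;-1 -0.37 0 0 0 0;-1 -0.37 0 0 0 0;-0.9 -0.33 0 0 0 0;-0.61 -0.24 0 0 0 0")

```text
time_s: 5.53
eef_pos: [0.5437, -0.1743, 0.2303]
eef_rot: [-0.0, 0.54, 0.842, -0.0]
wrist_force: [-0.1, -0.1, -2.1]
opening: 0.568
grasp_force: 62.3
```

carry_out(plan="0 0 0.3 0 0 0.35;0 0 0.6 0 0 0.31;0 0 0.6 0 0 0;0 0 0.6 0 0 0;0 0 0.5 0 0 0;0 0 0.3 0 0 0;0 0 0 0 0 0;0 0 0 0 0 0")

```text
time_s: 6.2
eef_pos: [0.5438, -0.1706, 0.1147]
eef_rot: [-0.001, 0.566, 0.824, -0.0]
wrist_force: [1.1, -0.4, -1.6]
opening: 0.566
grasp_force: 62.4
```

```bash
python3 - <<'E'
from h import *
import pickle
c=ctrl.camera("scene");t=ctrl.camera("top");pickle.dump((c,t),open("c1.pkl","wb"))
a=cv2.resize(c["pixels"][130:250,180:300,::-1],None,fx=5,fy=5,interpolation=cv2.INTER_CUBIC)
cv2.imwrite("pics/hov.png",a)
plan([.5435,-.175,.11],np.radians(21));print(R0()[0]["eef_pos"])
E
```

```text
shift [-0.073 -0.072  0.166] turn [0.014 0.017 0.006] q [-0.51  0.3   1.71 -0.    1.13 -0.88]
[ 0.54514419 -0.17123395  0.11664893]
```

View pics/hov.png

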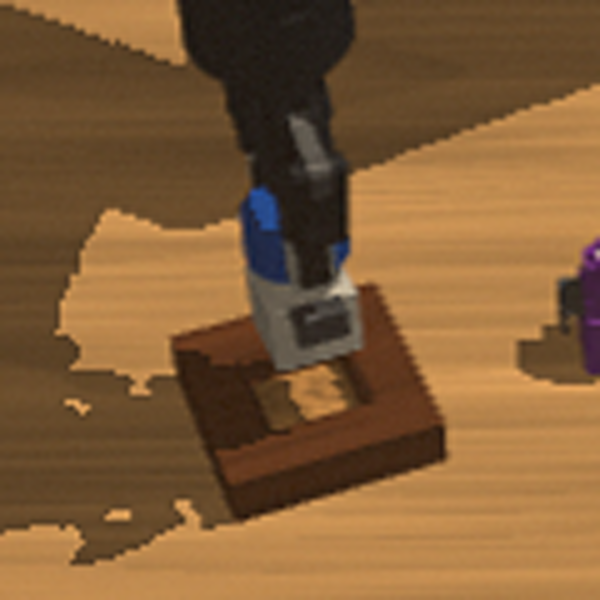

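```bash
python3 - <<'E'
from h import *
import pickle
c,t=pickle.load(open("c1.pkl","rb"))
def box(x,y,yaw,hw,z):
    a=np.radians(yaw);return np.array([[x+hw*(np.cos(a)*i-np.sin(a)*j),y+hw*(np.sin(a)*i+np.cos(a)*j),z] for i,j in((1,1),(1,-1),(-1,-1),(-1,1))])
im=cv2.resize(c["pixels"][150:240,200:290,::-1],None,fx=6,fy=6,interpolation=cv2.INTER_CUBIC)
def dr(im,c,X,col,ox,oy):
    p=((proj(c,X)-[ox,oy]+.5)*6-.5).round().astype(int); cv2.polylines(im,[p.reshape(-1,1,2)],True,col,1)
b=(.5435,-.175,21)
im2=cv2.resize(t["pixels"][170:260,335:420,::-1],None,fx=6,fy=6,interpolation=cv2.INTER_CUBIC)[:, :]
for I,C,o in((im,c,(200,150)),(im2,t,(335,170))):
    for hw,z,col in((.055,.028,(0,255,0)),(.0285,.028,(255,255,0)),(.0245,.010,(255,0,255))): dr(I,C,box(*b,hw,z),col,*o)
    dr(I,C,box(.5451,-.1712,21,.022,.1166-.0516),(0,255,255),*o)
cv2.imwrite("pics/ov.png",cv2.resize(np.hstack([im,im2[:540,:510]]),None,fx=.76,fy=.76,interpolation=cv2.INTER_AREA))
E
```

```text
(no output)
```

View pics/ov.png

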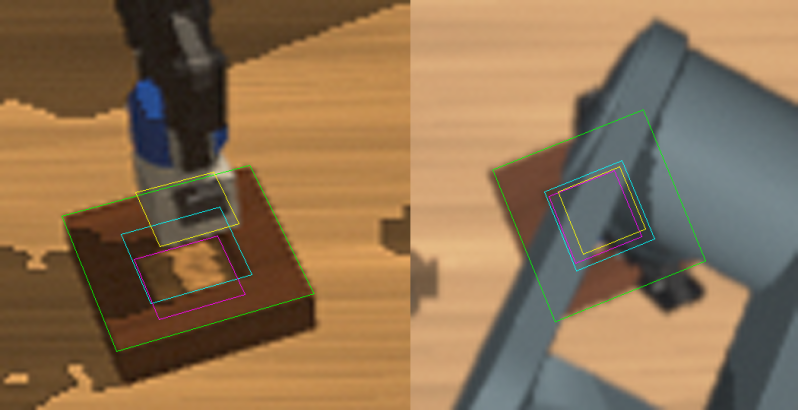

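The overlay of the measured block (green) matches both views, and the predicted canister base (yellow) sits within about a pixel of the real one. I'll correct x/y, then descend.

carry_out(plan="-0.04 -0.04 0.1 0 0 0;-0.03 -0.03 0.2 0 0 0;0 0 0.2 0 0 0;0 0 0.2 0 0 0;0 0 0.1 0 0 0;0 0 0 0 0 0;0 0 0 0 0 0;0 0 0 0 0 0")

```text
time_s: 6.97
eef_pos: [0.5428, -0.1745, 0.0834]
eef_rot: [0.0, 0.566, 0.824, 0.0]
wrist_force: [0.5, 0.0, -3.1]
opening: 0.562
grasp_force: 62.4
```

```bash
python3 - <<'E'
from h import *
plan([.5435,-.175,.062],np.radians(21));print(R0()[0]["eef_pos"])
E
```

```text
shift [-0.019  0.012  0.536] turn [0.002 0.002 0.005] q [-0.52  0.35  1.73  0.    1.07 -0.89]
[ 0.54278747 -0.17447536  0.08343186]
```

carry_out(plan="-0.01 0.01 0.07 0 0 0;0 0 0.07 0 0 0;0 0 0.07 0 0 0;0 0 0.07 0 0 0;0 0 0.07 0 0 0;0 0 0.07 0 0 0;0 0 0 0 0 0;0 0 0 0 0 0")

```text
time_s: 7.63
eef_pos: [0.5429, -0.1745, 0.0661]
eef_rot: [-0.0, 0.566, 0.824, -0.0]
wrist_force: [-0.2, -0.1, -1.4]
opening: 0.569
grasp_force: 62.9
```

carry_out(plan="0 0 0.03 0 0 0;0 0 0.03 0 0 0;0 0 0.03 0 0 0;0 0 0.02 0 0 0;0 0 0 0 0 0;0 0 0 0 0 0;0 0 0 0 0 0;0 0 0 0 0 0")

```text
time_s: 8.3
eef_pos: [0.5438, -0.1748, 0.0632]
eef_rot: [0.001, 0.566, 0.824, 0.0]
wrist_force: [0.5, 1.5, 5.3]
opening: 0.564
grasp_force: 63.7
```

carry_out(plan="0 0 0.02 0 0 0;0 0 0.02 0 0 0;0 0 0 0 0 0;0 0 0 0 0 0;0 0 0 0 0 0;0 0 0 0 0 0;0 0 0 0 0 0;0 0 0 0 0 0")

```text
time_s: 8.97
eef_pos: [0.544, -0.175, 0.063]
eef_rot: [0.001, 0.566, 0.824, 0.0]
wrist_force: [-4.6, 3.1, 16.1]
opening: 0.567
grasp_force: 64.4
```

```bash
python3 - <<'E'
from h import *
c=ctrl.camera("scene"); cv2.imwrite("pics/well.png",cv2.resize(c["pixels"][150:240,200:290,::-1],None,fx=6,fy=6,interpolation=cv2.INTER_CUBIC))
o=R0()[0];print(o["eef_pos"],o["wrist_force"],o["torque"],o["q"])
E
```

```text
[ 0.54402776 -0.17496251  0.06305042] [-5.09921276  3.02799203 16.78852774] [ 0.49328829  1.07286733 -0.03640417] [-5.18760893e-01  3.78456577e-01  1.73431547e+00 -4.41567459e-05
  1.02685690e+00 -8.86015069e-01]
```

View pics/well.png

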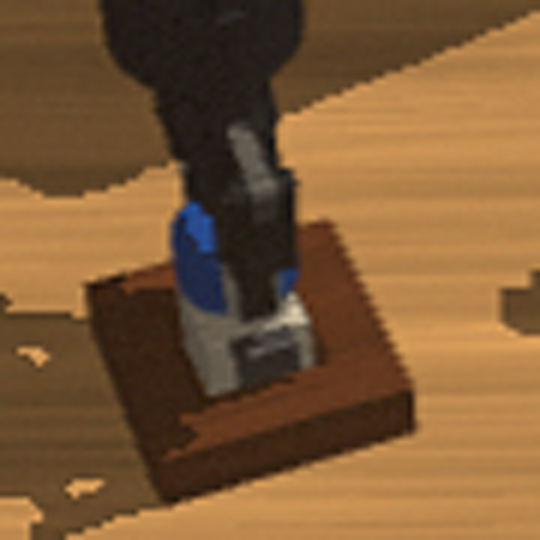

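The canister is seated: body at crop (245,350), clip just above the block top, and the floor is taking 16 N. Now unscrewing anticlockwise (negative about tool z).

carry_out(plan="0 0 -0.02 0 0 -0.4;0 0 0 0 0 -0.8;0 0 0 0 0 -0.8;0 0 0 0 0 -0.8;0 0 0 0 0 -0.8;0 0 0 0 0 -0.8;0 0 0 0 0 -0.8;0 0 0 0 0 -0.8")

```text
time_s: 9.68
eef_pos: [0.544, -0.175, 0.0631]
eef_rot: [0.001, 0.296, 0.955, -0.0]
wrist_force: [-3.2, 2.3, 11.4]
opening: 0.565
grasp_force: 63.9
```

```bash
python3 - <<'E'
from h import *
o=R0()[0];print(o["eef_pos"],o["wrist_force"],o["torque"],o["q"]);plan([.5435,-.175,.063],np.radians(21))
E
```

```text
[ 0.54400216 -0.17497022  0.06311628] [-3.20767713  2.34308465 11.44219198] [ 0.30580637  0.56371004 -0.1772995 ] [-5.18905294e-01  3.78268327e-01  1.73441456e+00  1.80674676e-04
  1.02691142e+00 -1.48965229e+00]
shift [ 0.01  -0.008  0.003] turn [0.009 0.018 6.041] q [-0.52  0.38  1.73  0.    1.03 -1.49]
```

Torque of 0.18 N m about z shows the seal is turning with the cap. Continuing.

carry_out(plan="0 0 0 0 0 -0.8;0 0 0 0 0 -0.8;0 0 0 0 0 -0.8;0 0 0 0 0 -0.8;0 0 0 0 0 -0.8;0 0 0 0 0 -0.8;0 0 0 0 0 -0.8;0 0 0 0 0 -0.4")

```text
time_s: 10.35
eef_pos: [0.5442, -0.1749, 0.0631]
eef_rot: [0.001, 0.0, 1.0, -0.0]
wrist_force: [-1.7, 3.1, 9.3]
opening: 0.563
grasp_force: 64.1
```

carry_out(plan="0 0 0 0 0 -0.6;0 0 0 0 0 -0.6;0 0 0 0 0 -0.6;0 0 0 0 0 -0.6;0 0 0 0 0 -0.6;0 0 0 0 0 0;0 0 0 0 0 0;0 0 0 0 0 0")

```text
time_s: 11.02
eef_pos: [0.5445, -0.1749, 0.0631]
eef_rot: [0.001, -0.147, 0.989, -0.001]
wrist_force: [-0.9, 1.6, 8.4]
opening: 0.566
grasp_force: 63.9
```

```bash
python3 - <<'E'
from h import *
o=R0()[0];print(o["eef_pos"],o["wrist_force"],o["torque"],o["q"]);plan([.5435,-.175,.063],np.radians(21))
E
```

```text
[ 0.54451556 -0.1749089   0.06310451] [-0.9256728   1.62908365  8.37981858] [ 0.31570924  0.08919763 -0.12940181] [-5.18631668e-01  3.78491862e-01  1.73413179e+00  7.48195488e-04
  1.02591517e+00 -2.38588818e+00]
shift [0.025 0.005 0.003] turn [5.0000e-03 3.4000e-02 1.5003e+01] q [-0.52  0.38  1.73  0.    1.03 -2.39]
```

carry_out(plan="0 0 0 0 0 -0.4;0 0 0 0 0 -0.4;0 0 -0.03 0 0 0;0 0 -0.03 0 0 0;0 0 -0.03 0 0 0;0 0 -0.03 0 0 0;0 0 0 0 0 0;0 0 0 0 0 0")

```text
time_s: 11.68
eef_pos: [0.5432, -0.1747, 0.0662]
eef_rot: [0.0, -0.187, 0.982, -0.0]
wrist_force: [1.2, 1.7, -0.3]
opening: 0.563
grasp_force: 63.2
```

carry_out(plan="0 0 -0.06 0 0 0;0 0 -0.08 0 0 0;0 0 -0.08 0 0 0;0 0 -0.08 0 0 0;0 0 -0.08 0 0 0;0 0 -0.08 0 0 0;0 0 -0.08 0 0 0;0 0 -0.06 0 0 0")

```text
time_s: 12.35
eef_pos: [0.5432, -0.1747, 0.0906]
eef_rot: [0.0, -0.187, 0.982, -0.0]
wrist_force: [-0.6, -0.3, 0.0]
opening: 0.564
grasp_force: 63.2
```

carry_out(plan="0 0 -0.02 0 0 0;0 0 0 0 0 0;0 0 0 0 0 0;0 0 0 0 0 0;0 0 0 0 0 0;0 0 0 0 0 0;0 0 0 0 0 0;0 0 0 0 0 0")

```text
time_s: 13.02
eef_pos: [0.543, -0.1746, 0.0908]
eef_rot: [-0.0, -0.187, 0.982, 0.0]
wrist_force: [-0.5, -0.4, -0.1]
opening: 0.559
grasp_force: 63.1
```

```bash
python3 - <<'E'
from h import *
c=ctrl.camera("scene"); cv2.imwrite("pics/end.png",cv2.resize(c["pixels"][140:240,200:290,::-1],None,fx=6,fy=6,interpolation=cv2.INTER_CUBIC))
o=R0()[0];print(o["eef_pos"],o["wrist_force"],o["torque"],o["grasp_force"])
E
```

```text
[ 0.54305416 -0.17459668  0.09081034] [-0.21340638 -0.50104485 -0.58507854] [ 0.03119    -0.0112415  -0.03624456] 63.149641152704135
```

View pics/end.png

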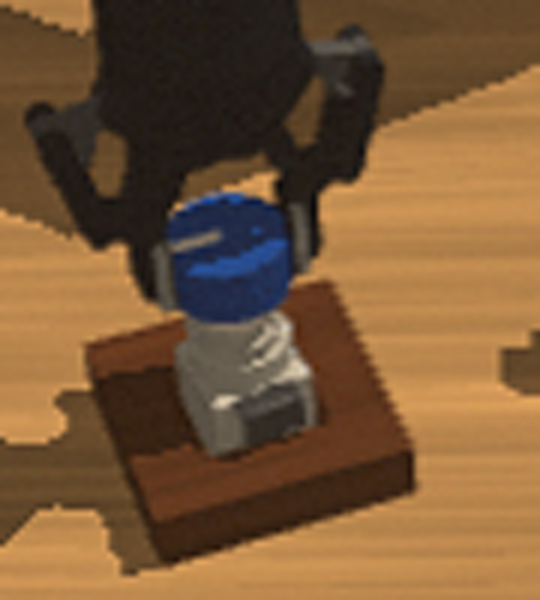

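The cap is raised about 28 mm and held level at crop (230,255). The canister's neck is open and its body stands in the well at crop (245,400). The stripe has turned about a quarter turn. Handing in.

```bash
python3 -c "
from bench import ctrl
print(ctrl.hand_in())"
```

```text
the job is handed in; nothing more can be done
None
```

I moved the canister into the well, unscrewed its cap about 1.6 rad and lifted it about 28 mm, still gripped above the open neck, then handed the job in at 13 s; no verdict was returned.

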